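# Set the sander's speed selector to the green mark by fingertip and start it

### The job

On the speed controller, push the orange fin of the speed selector round clockwise (seen from above) with a fingertip, click by click, until it has clicked in at the green mark, without going on to the next click, and only then press the green start button fully down and let it go. Do not pinch the fin between the fingers, keep off the red stop button, and leave everything else lying where it is.

Things in the scene. Friction and masses are not known exactly. Their poses are not given: they have to be found in the camera images.
- drive: speed controller: fixed grey box with dark top panel, 230 (x) x 290 (y) x 70 mm (z); origin at the centre of its underside, x points to its rear (away from the robot at yaw 0), y to its left, z up. It stands somewhere on the bench at some yaw and does not move when pushed. A black rubber strip along the rear of its top carries loose bystanders
- selector_axis (a point): point on the selector's vertical turning axis at the height of the panel (70 mm above the bench); the controller's axes. In the controller's frame it lies at x -20, y +55 mm
- selector (a joint): selector angle in rad, growing clockwise from above; 8 click positions every 30 deg: 0, 0.524 ... 3.665, end stops at first and last. At q the fin points at 105 deg - q, counter-clockwise from the controller's x axis. The green mark is the sixth, 2.618. Starts at rest at one of the first three, rarely perched half-way between two. A spring pulls it into the nearest: about 6 N at 45 mm radius to pass
- pointer_tip (a point): outer end of the orange fin, at its top edge: 60 mm from the axis, 42 mm above the panel; turns with the selector, x axis outward along the fin. The fin is an upright bar 12 mm thick, from 16 mm behind the axis to 60 mm in front of it, 11 to 42 mm above the panel, white line on top near the tip; below it a black disc 72 mm across, 11 mm high. White ticks on the panel mark the positions
- fin_push_side: the half (6 mm thick) of the orange fin on its counter-clockwise side, whose face is pushed to turn it clockwise; origin on the selector axis at panel height, x outward along the fin
- fin_far_side: the other half of the orange fin, on its clockwise side; same origin and axes. Force on both halves at once counts as pinching
- green_mark (a point): centre of the green dot (19 mm across) on the panel, 76 mm from the selector axis, in the direction in which the fin must end up pointing
- start (a joint): travel of the green start button in m, 0 released, 0.006 fully down; spring, about 5 N at the bottom; springs back
- start_top (a point): centre of the top of the green start button (32 mm across), 22 mm above the panel when up; in the controller's frame at x -45, y -95 mm; pressed straight down
- stop (a joint): travel of the red stop button in m, 0 released, 0.006 down; not to be pressed
- stop_top (a point): centre of the top of the red stop button (36 mm across), 67 mm behind the green one (towards the controller's rear)
- bit_tin: small aluminium tin with a blue lid, 36 mm across, 40 mm tall, standing on the rear of the controller; bystander; origin at the centre of its underside
- strand_block: small brown block 40x75x20 mm lying on the rear of the controller; bystander; origin at the centre of its underside
- screwdriver: orange screwdriver, 170 mm long, lying between robot and controller; bystander; origin at the centre of its underside
- brush: wooden-handled brush, 170 mm long, lying at the controller's +y side; bystander; origin at the centre of its underside
- bracket: perforated aluminium angle bracket, 60x45x53 mm, at the controller's -y side; bystander; origin at the centre of its underside
- offcut: wood offcut 75x60x35 mm at the controller's +y side; bystander; origin at the centre of its underside
- drill: red and black cordless drill standing on its battery, 205 mm tall, at the controller's -y side; bystander; origin at the centre of its underside

How it is judged (in metres and radians):
On the way, in this order (a step that is already met when the one before it is completed fails the run):
1. the selector has clicked in at the green mark (value of joint selector between 2.49799 and 2.73799 rad), for 0.2 s.
2. the green start button is pressed down (value of joint start above 0.0042 m), for 0.04 s.
At the end, for the whole second after the job is handed in: The selector rests within 0.12 rad of the green-mark position (2.618 rad), both buttons are up, and no bystander is more than 25 mm from where it started (all of step 1 and value of joint each of start, stop below 0.0015 m and velocity of joint selector below 0.1 rad/s and distance of each of bit_tin, strand_block, screwdriver, brush, bracket, offcut, drill from where it was at the start of the episode below 0.025 m); the robot touches nothing.
It fails at once if the selector is turned past the green mark towards the next click (value of joint selector above 2.91799 rad).
It fails at once if the start button is pressed before the selector is at the green mark (value of joint start above 0.003 m and value of joint selector below 2.41799 rad).
It fails at once if the red stop button is pressed (value of joint stop above 0.003 m).
It fails at once if the fin is pinched between the fingers (contact force between the fingers and fin_push_side above 2 N and contact force between the fingers and fin_far_side above 2 N).
It fails at once if a bystander is moved or lifted (distance of any of bit_tin, strand_block, screwdriver, brush, bracket, offcut, drill from where it was at the start of the episode above 0.025 m).
It also fails if it takes over 51 s, if anything falls off the work surface, if the arm or the gripper's body presses on something with over 40 N, if the wrist force passes 120 N, or if a joint passes its speed limit or range.

### The arm

A 6-joint arm with a two-finger parallel gripper is mounted at the origin on the work surface. World frame = base frame: x ahead of the robot, y to its left, z up, the work surface at z = 0. Lengths are in m, angles in degrees, forces in N, time in s.
With the tool pointing down it reaches from about 0.4 to 0.825 m from the base axis. Payload 7 kg.
Tool frame: the origin (TCP) lies at the very end of the fingers, on their centre line; the grasp point (between the pads) lies 19 mm behind it; z points along the fingers, y is the direction in which the jaws open and shut (so a half turn about z gives the same grasp; the last joint's range is limited). The gripper opens to 88 mm and grips with 3 to 60 N. Pads are 19 mm wide; open, the fingers measure 130 mm over their backs; the gripper's body (78 mm by 193 mm) begins 47 mm behind the grasp point.
Start: joints at [-50.758, 20.546, 0.682, 0, -70.136, -16.507], TCP at [0.261, -0.623, 0.227] pointing down, gripper open.
Joint ranges: [-176.03, 176.03], [-82.01, 121.73], [-58.28, 71.71], [-173.87, 95.51], [-174.79, -0.11], [-173.66, 173.66]. Speed limits (degrees/s): [136.94, 136.94, 172.46, 180, 180, 180].

### API

Orientations are given as a 3x3 rotation matrix whose columns are the frame's x, y, z axes.
In Python, from cell import manip, imaging, job gives the robot as it stands.
- The arm moves only by the shell command python3 -m handwheel 'ROWS'. ROWS is JSON, a list of rows, each a list of 3 entries, a list of its own where there are three numbers: the shift along the world's x, y, z in m, then the turn, a rotation vector about the world's x, y, z in degrees, then the opening, from 0 (shut) to 1 (fully open). In form: [[[dx, dy, dz], [wx, wy, wz], hand], ...]. A call has 1 to 20 rows; each row is the pose to reach, as a shift and turn from the pose commanded when the call began; what a row does not reach only later rows make up. A row lasts 1/12 s, in which the tool goes at most 41.7 mm and 7.16 degrees, less where a joint would pass 70% of its speed; a pose out of reach is approached as far as the arm can. A call with a gripper value outside its range is refused whole. The fingers move at their own pace and stop on an object; the grip force is fixed at half the most. Time passes only in rows, so rows that repeat a pose let the fingers close. It gives the time, the measured TCP pose, the force and the opening at its end, in the units of the state.
- manip.state(): the state, without advancing time (a new reading comes with each control period).
- imaging.read_camera(name): name is "scene" or "side" or "wrist"; returns a dict with "color" (400x640x3 uint8, red, green, blue), "z_map" (400x640 float32, m along the optical axis (not along the pixel's ray), 0 where there is no reading), "fx", "fy", "cx", "cy" (pixels), "pose" (4x4, takes a point from camera to world coordinates). Camera axes: x right, y down, z forward; pixel columns grow to the right and rows downward; lengths in m; the calibration is good to about 2 mm. A picture is of the moment at which its call begins.
- job.close_job(): hands the job in, once; it reports no verdict.
The state is a dict: "clock": time; "qpos": joint angles; "dq": joint speeds; "joint_torque": joint torques, N m; "eef_pos": TCP position; "eef_rot": TCP orientation; "wrist_force": force on the tool from outside, world axes, zero at the start; "wrist_torque": the same for the moment, N m; "width": opening from 0.0 (shut) to 1.0 (fully open).
Only numpy, scipy, OpenCV 4.12 (cv2) and the standard library are available. Lean on these libraries where they do the work, as an engineer would, in place of code of your own. Each camera call takes 0.05 s, during which the arm holds its last target. There are 200 camera calls.

## Working session

There is one attempt and no reset: what is moved stays moved. The work goes in short steps, Python scripts to look and compute and a shell command to move; the robot and the scene stay as the last step left them, time stands still between calls to the robot, and variables do not carry over. Pictures are saved under pics/ and viewed, about 8 in all and at most 12, crops included, and the job is handed in when it is done.

```bash
mkdir -p pics; cat > h.py <<'E'
import numpy as np, cv2
from cell import manip, imaging, job
def cap(n,f=None):
    c=imaging.read_camera(n)
    if f: cv2.imwrite('pics/'+f,c['color'][...,::-1])
    return c
def world(c):
    v,u=np.mgrid[0:400,0:640]; z=c['z_map']
    p=np.stack([(u-c['cx'])/c['fx']*z,(v-c['cy'])/c['fy']*z,z],-1)
    w=p@c['pose'][:3,:3].T+c['pose'][:3,3]; w[z<=0]=np.nan
    return w
E
python3 - <<'E'
from h import *
s=manip.state(); print(s['clock'],s['eef_pos'],s['eef_rot'],s['width'])
for n in ('scene','side'):
    c=cap(n,n+'1.png'); w=world(c); np.savez(n+'1.npz',w=w,col=c['color']); print(n,c['pose'].round(3))
    h=cv2.cvtColor(c['color'],cv2.COLOR_RGB2HSV)
    for nm,lo,hi in (('green',45,85),('orange',5,18),('red',0,4)):
        m=((h[...,0]>=lo)&(h[...,0]<=hi)&(h[...,1]>130)&(h[...,2]>70)).astype('uint8')
        k,l,st,ce=cv2.connectedComponentsWithStats(m)
        for i in range(1,k):
            if st[i,4]>25: print(nm,ce[i].round(),st[i,4],np.nanmedian(w[l==i],0).round(3))
E
```

```text
0.0 [ 0.26065781 -0.6220933   0.22560929] [[-9.22340766e-01 -3.86376603e-01 -7.94680708e-04]
 [-3.86377392e-01  9.22339531e-01  1.51689953e-03]
 [ 1.46870945e-04  1.70614493e-03 -9.99998534e-01]] 0.9944091959947704
scene [[-0.7    0.548 -0.458  1.156]
 [ 0.714  0.527 -0.461  0.647]
 [-0.011 -0.65  -0.76   1.049]
 [ 0.     0.     0.     1.   ]]
orange [258.  61.] 751 [ 0.189 -0.653  0.056]
orange [253. 171.] 553 [ 0.661 -0.112  0.142]
orange [351. 174.] 126 [0.385 0.027 0.025]
orange [363. 200.] 243 [0.493 0.162 0.101]
orange [211. 236.] 1082 [ 0.841 -0.089  0.033]
orange [416. 271.] 392 [0.54  0.39  0.036]
orange [265. 295.] 263 [0.879 0.193 0.075]
red [246. 154.] 536 [ 0.661 -0.131  0.199]
red [304. 190.] 111 [0.578 0.011 0.092]
red [193. 235.] 1366 [ 0.892 -0.157  0.047]
red [258. 284.] 965 [0.875 0.153 0.1  ]
red [309. 375.] 505 [0.935 0.389 0.064]
side [[-0.928 -0.211  0.308  0.205]
 [-0.373  0.528 -0.763  0.94 ]
 [-0.001 -0.823 -0.568  0.751]
 [ 0.     0.     0.     1.   ]]
green [347. 187.] 85 [ 0.51  -0.001  0.09 ]
green [314. 210.] 36 [0.564 0.106 0.07 ]
orange [357.   8.] 32
[... 196 characters left out ...]
 -0.688]
orange [417. 110.] 26 [ 0.709 -2.354 -0.679]
orange [326. 143.] 59 [ 0.629 -0.147  0.126]
orange [605. 140.] 718 [-0.644 -2.35  -0.69 ]
orange [254. 158.] 32 [ 0.886 -0.16   0.016]
orange [252. 177.] 75 [ 0.832 -0.037  0.001]
orange [298. 188.] 303 [0.632 0.049 0.088]
orange [333. 222.] 192 [0.485 0.169 0.107]
orange [388. 226.] 240 [0.38  0.035 0.021]
orange [191. 249.] 55 [0.804 0.298 0.009]
orange [275. 306.] 1172 [0.53  0.401 0.034]
orange [195. 345.] 625 [0.513 0.656 0.232]
red [318. 139.] 815 [ 0.638 -0.11   0.178]
red [251. 160.] 1773 [ 0.867 -0.087  0.047]
red [203. 193.] 961 [0.855 0.17  0.095]
red [323. 185.] 114 [0.575 0.015 0.09 ]
red [137. 276.] 3858 [0.804 0.47  0.075]
```

View pics/scene1.png

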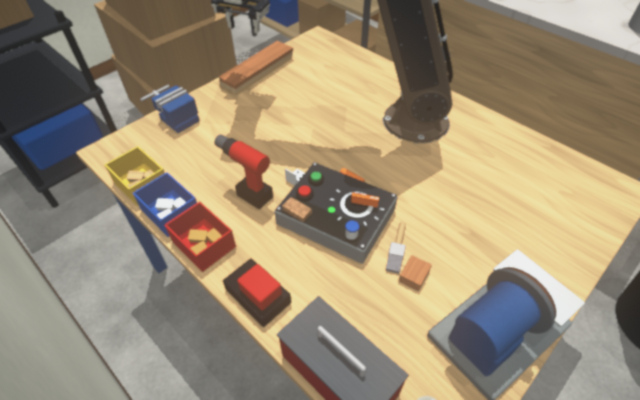

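View pics/side1.png

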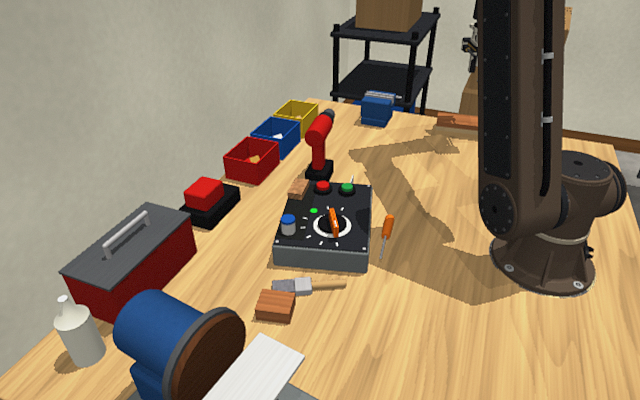

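```bash
python3 - <<'E'
from h import *
d={n:np.load(n+'1.npz') for n in('scene','side')}
def med(n,box,lo,hi,zr,smin=120):
    w,c=d[n]['w'],d[n]['col']; h=cv2.cvtColor(c,cv2.COLOR_RGB2HSV); u0,u1,v0,v1=box
    m=np.zeros((400,640),bool); m[v0:v1,u0:u1]=1
    m&=(h[...,0]>=lo)&(h[...,0]<=hi)&(h[...,1]>smin)&(h[...,2]>60)&(w[...,2]>zr[0])&(w[...,2]<zr[1])
    return w[m]
mm=lambda p:(len(p),((p.min(0)+p.max(0))/2).round(4),np.median(p,0).round(4))
for n,bs in (('scene',[(305,328,168,185),(295,315,182,200),(322,342,203,217),(340,385,188,212)]),('side',[(335,360,178,196),(312,334,176,195),(306,322,204,216),(322,345,202,240)])):
    st=med(n,bs[0],40,90,(.086,.1),80); sp=med(n,bs[1],0,4,(.086,.1)); gd=med(n,bs[2],40,90,(.06,.08),80); fin=med(n,bs[3],3,20,(.104,.12))
    for nm,p in(('start',st),('stop',sp),('dot',gd)): print(n,nm,mm(p) if len(p) else 0)
    S,P=[(p.min(0)+p.max(0))[:2]/2 for p in(st,sp)]
    G=gd.mean(0)[:2]
    # fit yaw+t
    A=np.array([[-.045,-.095],[.022,-.095],[.0337,.0013]]);B=np.array([S,P,G])
    a=A-A.mean(0);b=B-B.mean(0); y=np.arctan2((a[:,0]*b[:,1]-a[:,1]*b[:,0]).sum(),(a*b).sum())
    R=np.array([[np.cos(y),-np.sin(y)],[np.sin(y),np.cos(y)]]);t=B.mean(0)-R@A.mean(0)
    ax=R@[-.02,.055]+t
    print('yaw',np.degrees(y),'org',t.round(4),'axis',ax.round(4),'res mm',((A@R.T+t-B)*1e3).round(1).tolist(),'start',(R@A[0]+t).round(4))
    q=(fin[:,:2]-ax)@R; (cx,cy),sz,an=cv2.minAreaRect((q*1e3).astype('f'))
    far=q[np.hypot(*q.T)>.02]; c=far.mean(0)
    print('fin n',len(fin),'mean ctrl',q.mean(0).round(3),'rect',cx,cy,sz,an,'dir',np.degrees(np.arctan2(*c[::-1])),'-> q',105-np.degrees(np.arctan2(*c[::-1])),'z',np.median(fin[:,2]))
for n,b in(('scene',(225,400,120,300)),('side',(260,410,120,320))):
    im=d[n]['col'][b[2]:b[3],b[0]:b[1],::-1]; cv2.imwrite(f'pics/{n}c.png',cv2.resize(im,None,fx=3,fy=3,interpolation=2))
E
python3 -c "
import cv2,numpy as np
a=cv2.imread('pics/scenec.png');b=cv2.imread('pics/sidec.png')
h=540;o=np.zeros((600,525+450,3),'uint8');o[:a.shape[0],:a.shape[1]]=a;o[:b.shape[0],525:525+b.shape[1]]=b[:600]
cv2.imwrite('pics/crop.png',cv2.resize(o,(800,492)))"
```

```text
scene start (73, array([ 0.5141, -0.006 ,  0.0921]), array([ 0.5153, -0.0061,  0.0928]))
scene stop (99, array([0.5779, 0.0098, 0.092 ]), array([0.5786, 0.0115, 0.0927]))
scene dot (52, array([0.5634, 0.1057, 0.0727]), array([0.5651, 0.1055, 0.0724]))
yaw 14.81343846824144 org [0.5326 0.0964] axis [0.4992 0.1444] res mm [[-0.7, -1.0], [0.3, 0.4], [0.4, 0.6]] start [ 0.5134 -0.007 ]
fin n 110 mean ctrl [-0.002  0.019] rect -5.577195644378662 22.276939392089844 (15.524843215942383, 74.4358901977539) 13.001774787902832 dir 100.36994404602498 -> q 4.630055953975017 z 0.11088384561750181
side start (70, array([ 0.5104, -0.0039,  0.0897]), array([ 0.5097, -0.003 ,  0.0908]))
side stop (88, array([0.5743, 0.013 , 0.09  ]), array([0.574 , 0.0137, 0.0905]))
side dot (38, array([0.5648, 0.1038, 0.0699]), array([0.5646, 0.1063, 0.0699]))
yaw 13.226334316566916 org [0.5318 0.0984] axis [0.4998 0.1473] res mm [[-0.6, -0.5], [0.7, -2.1], [-0.1, 2.6]] start [ 0.5097 -0.0044]
fin n 106 mean ctrl [-0.01   0.022] rect -9.767550468444824 20.7337703704834 (12.321457862854004, 77.89679718017578) 16.695762634277344 dir 110.63990210829132 -> q -5.639902108291324 z 0.11093987953220319
```

View pics/crop.png

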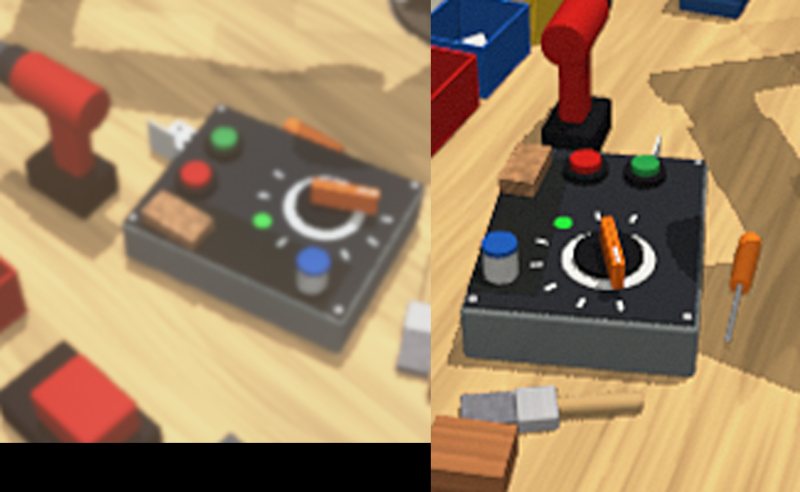

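The pictures show the fin at the first click, q≈0. The controller's yaw is about 14°, with the selector axis near (0.4995, 0.146) and the start button near (0.511, -0.006). The drill is well clear on the -y side. I'll shut the fingers and move over, turning the tool on the way.

```bash
python3 -m handwheel '[[[0.19,0.42,0.03],[0,0,100],0],[[0.19,0.42,0.03],[0,0,100],0],[[0.19,0.42,0.03],[0,0,100],0],[[0.19,0.42,0.03],[0,0,100],0],[[0.19,0.42,0.03],[0,0,100],0],[[0.19,0.42,0.03],[0,0,100],0],[[0.19,0.42,0.03],[0,0,100],0],[[0.19,0.42,0.03],[0,0,100],0],[[0.19,0.42,0.03],[0,0,100],0],[[0.19,0.42,0.03],[0,0,100],0],[[0.19,0.42,0.03],[0,0,100],0],[[0.19,0.42,0.03],[0,0,100],0],[[0.19,0.42,0.03],[0,0,100],0],[[0.19,0.42,0.03],[0,0,100],0],[[0.19,0.42,0.03],[0,0,100],0],[[0.19,0.42,0.03],[0,0,100],0]]'
python3 -m handwheel '[[[-0.002,0.378,-0.08],[0,0,86],0],[[-0.002,0.378,-0.08],[0,0,86],0],[[-0.002,0.378,-0.08],[0,0,86],0],[[-0.002,0.378,-0.08],[0,0,86],0],[[-0.002,0.378,-0.08],[0,0,86],0],[[-0.002,0.378,-0.08],[0,0,86],0],[[-0.002,0.378,-0.08],[0,0,86],0],[[-0.002,0.378,-0.08],[0,0,86],0],[[-0.002,0.378,-0.08],[0,0,86],0],[[-0.002,0.378,-0.08],[0,0,86],0],[[-0.002,0.378,-0.08],[0,0,86],0],[[-0.002,0.378,-0.08],[0,0,86],0],[[-0.002,0.378,-0.08],[0,0,86],0],[[-0.002,0.378,-0.08],[0,0,86],0],[[-0.002,0.378,-0.08],[0,0,86],0]]'
python3 - <<'E'
from h import *
c=cap('wrist','w1.png'); np.savez('w1.npz',w=world(c),col=c['color'])
E
```

```text
clock: 1.43
eef_pos: [0.4506, -0.2024, 0.2563]
eef_rot: [[0.538, -0.843, -0.001], [-0.843, -0.538, 0.0], [-0.0, 0.0, -1.0]]
wrist_force: [0.4, 0.0, 1.1]
width: 0.003
clock: 2.68
eef_pos: [0.4489, 0.175, 0.1766]
eef_rot: [[0.88, 0.475, -0.0], [0.475, -0.88, -0.0], [-0.0, 0.0, -1.0]]
wrist_force: [0.1, -0.9, -0.6]
width: 0.006
```

View pics/w1.png

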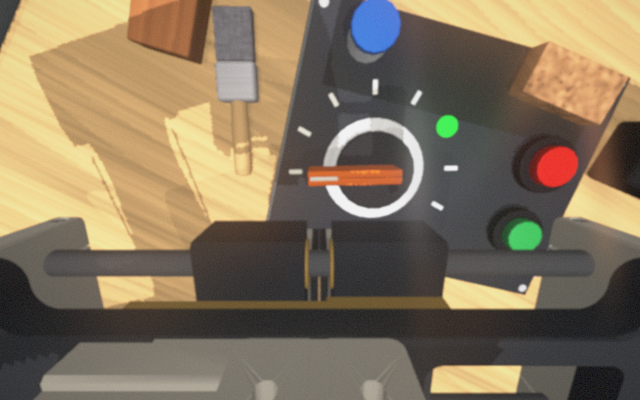

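The wrist picture shows the fin pointing left along image row ~175, at the first tick (column 295). The shut fingers sit below it in the image, the green dot is at (447,126) and the start button at (522,235). I'll refine the geometry and measure the finger size from this view.

```bash
python3 - <<'E'
from h import *
d=np.load('w1.npz');w=d['w'];h=cv2.cvtColor(d['col'],cv2.COLOR_RGB2HSV)
def f(b,lo,hi,zr,s=120):
    m=np.zeros((400,640),bool);m[b[2]:b[3],b[0]:b[1]]=1
    m&=(h[...,0]>=lo)&(h[...,0]<=hi)&(h[...,1]>s)&(w[...,2]>zr[0])&(w[...,2]<zr[1]); return w[m]
c=lambda p:(p.min(0)+p.max(0))/2
st=f((500,550,205,260),40,90,(.085,.1),80);sp=f((520,590,135,195),0,5,(.085,.1));g=f((430,465,110,142),40,90,(.06,.08),80);fin=f((300,410,160,190),2,20,(.104,.12),100)
print(c(st),c(sp),g.mean(0),len(fin))
tin=f((350,405,0,60),100,130,(.09,.13),100);print('tin',c(tin))
A=np.array([[-.045,-.095],[.022,-.095],[.0337,.0013]]);B=np.array([c(st),c(sp),g.mean(0)])[:,:2]
a=A-A.mean(0);b=B-B.mean(0);y=np.arctan2((a[:,0]*b[:,1]-a[:,1]*b[:,0]).sum(),(a*b).sum())
R=np.array([[np.cos(y),-np.sin(y)],[np.sin(y),np.cos(y)]]);t=B.mean(0)-R@A.mean(0);ax=R@[-.02,.055]+t
print('yaw',np.degrees(y),'axis',ax,'start',R@A[0]+t,'res',((A@R.T+t-B)*1e3).round(1).tolist())
r=cv2.minAreaRect((fin[:,:2]*1e3).astype('f'));print(r); cp=cv2.boxPoints(r);print(cp)
m=w[220:300,180:460].reshape(-1,3);m=m[m[:,2]>.14];T=manip.state()['eef_rot'];p=np.array(manip.state()['eef_pos'])
q=(m-p)@T
for z0 in(-.07,-.06,-.05,-.04,-.03,-.02,-.01,0):
    k=q[abs(q[:,2]-z0)<.005]
    if len(k)>5:print(z0,len(k),k[:,:2].min(0).round(3),k[:,:2].max(0).round(3))
E
```

```text
[ 0.51267032 -0.00519495  0.0898037 ] [0.5772995  0.01155999 0.09011814] [0.56475711 0.10664863 0.07192432] 1402
tin [0.58901981 0.20627393 0.10901216]
yaw 14.3731871799957 axis [0.49947953 0.14603078] start [ 0.51249754 -0.00548005] res [[-0.2, -0.3], [0.1, -0.4], [0.1, 0.7]]
((487.94580078125, 164.542724609375), (12.453553199768066, 75.69548797607422), 29.691179275512695)
[[463.78964 194.33708]
 [501.28348 128.57982]
 [512.1019  134.74837]
 [474.60812 200.50563]]
-0.07 593 [ 0.011 -0.035] [0.039 0.034]
-0.06 28 [-0.001 -0.005] [0.01  0.003]
-0.05 465 [-0.008 -0.005] [0.008 0.003]
-0.03 75 [ 0.009 -0.005] [0.012 0.003]
-0.02 166 [ 0.006 -0.007] [0.012 0.006]
-0.01 141 [ 0.01  -0.007] [0.012 0.006]
0 32 [ 0.01  -0.005] [0.011 0.003]
```

```bash
python3 -m handwheel '[[[0,0,-0.03],[0,0,0],0],[[0,0,-0.06],[0,0,0],0],[[0,0,-0.085],[0,0,0],0],[[0,0,-0.085],[0,0,0],0]]'
cat > arc.py <<'E'
import sys,numpy as np
from h import *
th1,step=map(float,sys.argv[1:3])
s=manip.state();p=np.array(s['eef_pos']);R=np.array(s['eef_rot']);psi0=np.degrees(np.arctan2(R[1,0],R[0,0]))
ax=np.array([.4995,.146]);v=p[:2]-ax;th=np.degrees(np.arctan2(v[1],v[0]));print('theta',th,'r',np.hypot(*v),'psi',psi0,'z',p[2])
for t in np.arange(th-step,th1-.01,-step)[:20]:
    c=ax+.053*np.array([np.cos(np.radians(t)),np.sin(np.radians(t))])
    print(round(t,1),'qcontact',round(138.2-t,1),(c-p[:2]).round(4),'turn',round(t-138.2+29.4-psi0,1))
E
python3 arc.py 78 4
```

```text
clock: 3.07
eef_pos: [0.4463, 0.1731, 0.0876]
eef_rot: [[0.879, 0.476, -0.006], [0.476, -0.879, -0.004], [-0.007, 0.001, -1.0]]
wrist_force: [-1.2, 0.2, -1.2]
width: 0.003
theta 153.0212415629886 r 0.059641541533924834 psi 28.451546687084473 z 0.0875574083651541
149.0 qcontact -10.8 [0.0077 0.0002] turn 11.8
145.0 qcontact -6.8 [0.0097 0.0033] turn 7.8
141.0 qcontact -2.8 [0.0119 0.0063] turn 3.8
137.0 qcontact 1.2 [0.0144 0.0091] turn -0.2
133.0 qcontact 5.2 [0.017  0.0117] turn -4.2
129.0 qcontact 9.2 [0.0198 0.0141] turn -8.2
125.0 qcontact 13.2 [0.0227 0.0163] turn -12.2
121.0 qcontact 17.2 [0.0258 0.0184] turn -16.2
117.0 qcontact 21.2 [0.0291 0.0202] turn -20.2
113.0 qcontact 25.2 [0.0324 0.0217] turn -24.2
109.0 qcontact 29.2 [0.0359 0.023 ] turn -28.2
105.0 qcontact 33.2 [0.0394 0.0241] turn -32.2
101.0 qcontact 37.2 [0.043 0.025] turn -36.2
97.0 qcontact 41.2 [0.0467 0.0255] turn -40.2
93.0 qcontact 45.2 [0.0504 0.0259] turn -44.2
89.0 qcontact 49.2 [0.0541 0.0259] turn -48.2
85.0 qcontact 53.2 [0.0578 0.0257] turn -52.2
81.0 qcontact 57.2 [0.0614 0.0253] turn -56.2
```

```bash
python3 -m handwheel '[[[0.007,0.0015,0.002],[0,0,5],0],[[0.0095,0.0045,0.003],[0,0,3],0],[[0.012,0.0072,0.003],[0,0,0],0],[[0.0144,0.0098,0.003],[0,0,-4],0],[[0.0172,0.0122,0.003],[0,0,-8],0],[[0.0201,0.0144,0.003],[0,0,-12],0],[[0.0232,0.0165,0.003],[0,0,-16],0],[[0.0265,0.0183,0.003],[0,0,-20],0],[[0.0298,0.0198,0.003],[0,0,-24],0],[[0.0333,0.0211,0.003],[0,0,-28],0],[[0.0368,0.0222,0.003],[0,0,-32],0],[[0.0368,0.0222,0.003],[0,0,-32],0],[[0.0368,0.0222,0.003],[0,0,-32],0]]'; python3 arc.py 20 4
python3 -c "
from h import *
c=cap('wrist','w2.png')"
```

```text
clock: 4.15
eef_pos: [0.4858, 0.1976, 0.0957]
eef_rot: [[0.998, -0.057, 0.0], [-0.057, -0.998, 0.0], [0.0, -0.0, -1.0]]
wrist_force: [-2.9, 0.1, 2.5]
width: 0.003
theta 104.92202286031915 r 0.053366804071372474 psi -3.2798974254850326 z 0.0957157275442829
100.9 qcontact 37.3 [0.0037 0.0005] turn -4.6
96.9 qcontact 41.3 [0.0074 0.001 ] turn -8.6
92.9 qcontact 45.3 [0.011  0.0014] turn -12.6
88.9 qcontact 49.3 [0.0147 0.0014] turn -16.6
84.9 qcontact 53.3 [0.0184 0.0012] turn -20.6
80.9 qcontact 57.3 [0.0221 0.0008] turn -24.6
76.9 qcontact 61.3 [0.0257 0.0001] turn -28.6
72.9 qcontact 65.3 [ 0.0293 -0.0009] turn -32.6
68.9 qcontact 69.3 [ 0.0328 -0.0021] turn -36.6
64.9 qcontact 73.3 [ 0.0362 -0.0036] turn -40.6
60.9 qcontact 77.3 [ 0.0395 -0.0052] turn -44.6
56.9 qcontact 81.3 [ 0.0427 -0.0072] turn -48.6
52.9 qcontact 85.3 [ 0.0457 -0.0093] turn -52.6
48.9 qcontact 89.3 [ 0.0486 -0.0116] turn -56.6
44.9 qcontact 93.3 [ 0.0513 -0.0141] turn -60.6
40.9 qcontact 97.3 [ 0.0538 -0.0169] turn -64.6
36.9 qcontact 101.3 [ 0.0561 -0.0197] turn -68.6
32.9 qcontact 105.3 [ 0.0582 -0.0228] turn -72.6
28.9 qcontact 109.3 [ 0.0601 -0.0259] turn -76.6
24.9 qcontact 113.3 [ 0.0618 -0.0292] turn -80.6
```

View pics/w2.png

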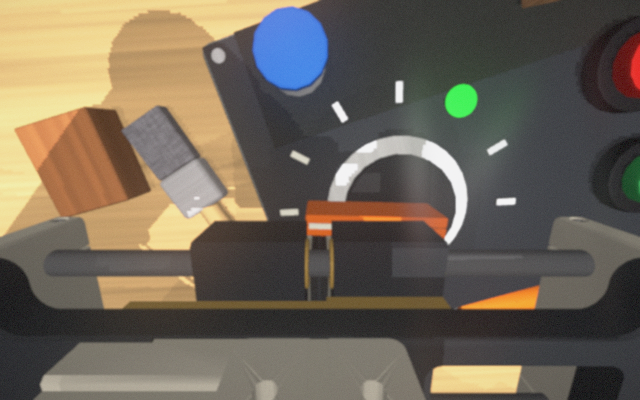

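The wrist picture shows the fin lying flat against the fingers (row ~205) and about 33° round, as planned. I'll carry on along the arc to about 113°.

```bash
python3 -m handwheel '[[[0.0037,0.0006,-0.002],[0,0,-4],0],[[0.0074,0.0011,-0.002],[0,0,-8],0],[[0.011,0.0014,-0.002],[0,0,-12],0],[[0.0147,0.0014,-0.002],[0,0,-16],0],[[0.0184,0.0012,-0.002],[0,0,-20],0],[[0.0221,0.0008,-0.002],[0,0,-24],0],[[0.0257,0.0001,-0.002],[0,0,-28],0],[[0.0293,-0.0009,-0.002],[0,0,-32],0],[[0.0328,-0.0021,-0.002],[0,0,-36],0],[[0.0362,-0.0036,-0.002],[0,0,-40],0],[[0.0395,-0.0052,-0.002],[0,0,-44],0],[[0.0427,-0.0072,-0.002],[0,0,-48],0],[[0.0457,-0.0093,-0.002],[0,0,-52],0],[[0.0486,-0.0116,-0.002],[0,0,-56],0],[[0.0513,-0.0141,-0.002],[0,0,-60],0],[[0.0538,-0.0169,-0.002],[0,0,-64],0],[[0.0561,-0.0197,-0.002],[0,0,-68],0],[[0.0582,-0.0228,-0.002],[0,0,-72],0],[[0.0582,-0.0228,-0.002],[0,0,-72],0]]'; python3 arc.py -5 3
python3 -c "
from h import *
c=cap('wrist','w3.png')"
```

```text
clock: 5.78
eef_pos: [0.5447, 0.1749, 0.0932]
eef_rot: [[0.252, -0.968, 0.001], [-0.968, -0.252, 0.001], [-0.0, -0.002, -1.0]]
wrist_force: [-0.3, -0.2, 0.4]
width: 0.008
theta 32.56252724369016 r 0.05360267952297748 psi -75.39658623833692 z 0.09320574895145149
29.6 qcontact 108.6 [ 0.0009 -0.0027] turn -3.8
26.6 qcontact 111.6 [ 0.0022 -0.0051] turn -6.8
23.6 qcontact 114.6 [ 0.0034 -0.0077] turn -9.8
20.6 qcontact 117.6 [ 0.0044 -0.0102] turn -12.8
17.6 qcontact 120.6 [ 0.0054 -0.0129] turn -15.8
14.6 qcontact 123.6 [ 0.0061 -0.0155] turn -18.8
11.6 qcontact 126.6 [ 0.0067 -0.0182] turn -21.8
8.6 qcontact 129.6 [ 0.0072 -0.021 ] turn -24.8
5.6 qcontact 132.6 [ 0.0076 -0.0237] turn -27.8
2.6 qcontact 135.6 [ 0.0078 -0.0265] turn -30.8
-0.4 qcontact 138.6 [ 0.0078 -0.0293] turn -33.8
-3.4 qcontact 141.6 [ 0.0077 -0.032 ] turn -36.8
```

View pics/w3.png

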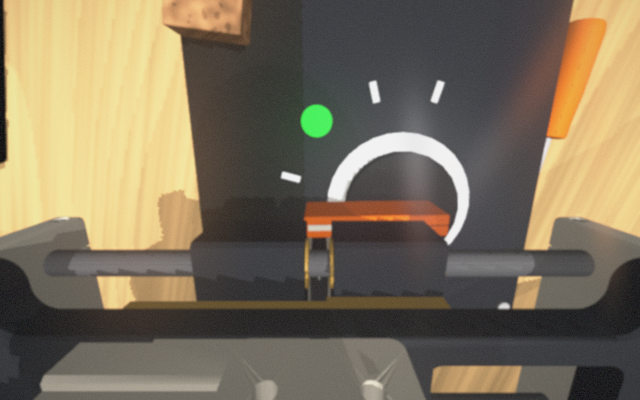

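The fin is still flat on the fingers at q≈106°. Next are the 120° tick at (290,177) and then the green dot at (316,121). I'll continue slowly to about 133°.

```bash
python3 -m handwheel '[[[0.0012,-0.0025,0],[0,0,-3],0],[[0.0024,-0.005,0],[0,0,-6],0],[[0.0035,-0.0076,0],[0,0,-9],0],[[0.0045,-0.0102,0],[0,0,-12],0],[[0.0054,-0.0129,0],[0,0,-15],0],[[0.0061,-0.0155,0],[0,0,-18],0],[[0.0067,-0.0182,0],[0,0,-21],0],[[0.0072,-0.021,0],[0,0,-24],0],[[0.0076,-0.0237,0],[0,0,-27],0],[[0.0076,-0.0237,0],[0,0,-27],0]]'; python3 arc.py -15 1.5
python3 -c "
from h import *
c=cap('wrist','w4.png')"
```

```text
clock: 6.67
eef_pos: [0.5519, 0.1514, 0.093]
eef_rot: [[-0.212, -0.977, 0.001], [-0.977, 0.212, 0.001], [-0.001, -0.001, -1.0]]
wrist_force: [1.1, 1.6, -0.6]
width: 0.01
theta 5.8551901086087454 r 0.052695508469026875 psi -102.22969716341062 z 0.09297010590928151
4.4 qcontact 133.8 [ 0.0004 -0.0014] turn -2.2
2.9 qcontact 135.3 [ 0.0005 -0.0027] turn -3.7
1.4 qcontact 136.8 [ 0.0006 -0.0041] turn -5.2
-0.1 qcontact 138.3 [ 0.0006 -0.0055] turn -6.7
-1.6 qcontact 139.8 [ 0.0006 -0.0069] turn -8.2
-3.1 qcontact 141.3 [ 0.0005 -0.0083] turn -9.7
-4.6 qcontact 142.8 [ 0.0004 -0.0097] turn -11.2
-6.1 qcontact 144.3 [ 0.0003 -0.011 ] turn -12.7
-7.6 qcontact 145.8 [ 0.0001 -0.0124] turn -14.2
-9.1 qcontact 147.3 [-0.0001 -0.0138] turn -15.7
-10.6 qcontact 148.8 [-0.0003 -0.0152] turn -17.2
-12.1 qcontact 150.3 [-0.0006 -0.0165] turn -18.7
-13.6 qcontact 151.8 [-0.0009 -0.0179] turn -20.2
```

View pics/w4.png

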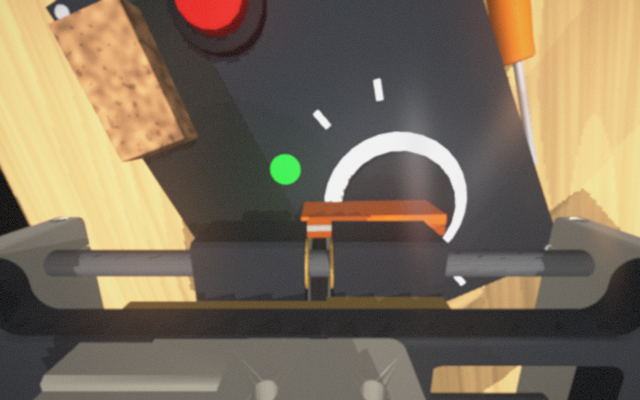

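The fin is at about 132°, just short of the hump at 135°, with the green dot at (285,169). I'll ease it to about 140° and pause so it can click in.

```bash
python3 -m handwheel '[[[0.0002,-0.0014,0],[0,0,-1.5],0],[[0.0003,-0.0027,0],[0,0,-3],0],[[0.0003,-0.0041,0],[0,0,-4.5],0],[[0.0003,-0.0055,0],[0,0,-6],0],[[0.0003,-0.0069,0],[0,0,-7.5],0],[[0.0003,-0.0069,0],[0,0,-7.5],0],[[0.0003,-0.0069,0],[0,0,-7.5],0],[[0.0003,-0.0069,0],[0,0,-7.5],0]]'; python3 arc.py -1 3
python3 -c "
from h import *
c=cap('wrist','w5.png')"
```

```text
clock: 7.38
eef_pos: [0.5516, 0.1441, 0.0925]
eef_rot: [[-0.338, -0.941, -0.0], [-0.941, 0.338, -0.0], [0.0, 0.0, -1.0]]
wrist_force: [-1.1, 0.4, 0.1]
width: 0.006
theta -2.085849542786822 r 0.052136128861058464 psi -109.74701708598724 z 0.09248031857915706
```

View pics/w5.png

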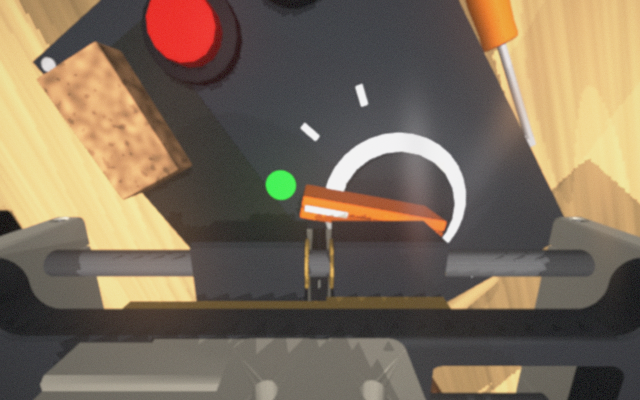

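The selector has clicked in: the fin sprang ahead of the fingertip and points at the green dot (281,185). I'll back off away from the fin, lift, and go above the start button with the gripper body turned away from the drill.

```bash
python3 -m handwheel '[[[0.003,0.005,0.002],[0,0,0],0],[[0.006,0.01,0.015],[0,0,0],0],[[0.006,0.01,0.04],[0,0,0],0],[[0.006,0.01,0.07],[0,0,0],0],[[-0.01,-0.03,0.07],[0,0,7],0],[[-0.025,-0.06,0.07],[0,0,14],0],[[-0.0396,-0.09,0.07],[0,0,21],0],[[-0.0396,-0.12,0.07],[0,0,28],0],[[-0.0396,-0.1496,0.07],[0,0,35],0],[[-0.0396,-0.1496,0.07],[0,0,42],0],[[-0.0396,-0.1496,0.07],[0,0,49],0],[[-0.0396,-0.1496,0.07],[0,0,56],0],[[-0.0396,-0.1496,0.07],[0,0,65],0],[[-0.0396,-0.1496,0.07],[0,0,65],0],[[-0.0396,-0.1496,0.07],[0,0,65],0]]'
cat > chk.py <<'E'
from h import *
ax=np.array([.4995,.146]);y=np.radians(14.37);R=np.array([[np.cos(y),-np.sin(y)],[np.sin(y),np.cos(y)]])
for n in('scene','side'):
    c=cap(n,'chk_'+n+'.png');w=world(c);h=cv2.cvtColor(c['color'],cv2.COLOR_RGB2HSV)
    m=(h[...,0]>=3)&(h[...,0]<=20)&(h[...,1]>110)&(w[...,2]>.104)&(w[...,2]<.12)&(np.hypot(w[...,0]-ax[0],w[...,1]-ax[1])<.08)
    q=w[m][:,:2]
    if len(q)<20: print(n,'few',len(q)); continue
    vx,vy,_,_=cv2.fitLine((q*1e3).astype('f'),cv2.DIST_L2,0,.01,.01).ravel()
    if (q.mean(0)-ax)@[vx,vy]<0: vx,vy=-vx,-vy
    print(n,len(q),'q deg',105+14.37-np.degrees(np.arctan2(vy,vx)))
print(manip.state()['eef_pos'])
E
python3 chk.py
```

```text
clock: 8.68
eef_pos: [0.5125, -0.0051, 0.1628]
eef_rot: [[0.711, -0.703, 0.0], [-0.703, -0.711, 0.0], [0.0, -0.0, -1.0]]
wrist_force: [-1.2, 1.0, 0.5]
width: 0.004
scene 119 q deg 147.96127
side 131 q deg 148.37273
[ 0.51233874 -0.00513883  0.16269561]
```

View pics/chk_side.png

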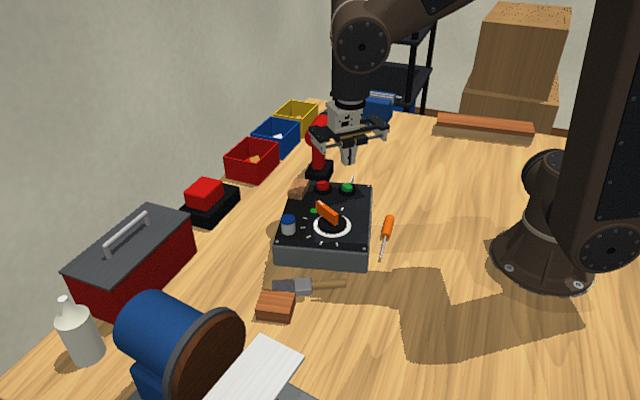

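The side view and the fit put the selector at 148°, inside the 143–157° band, and the gripper is clear over the start button. Now I'll press in stages.

```bash
python3 -m handwheel '[[[0,0,-0.03],[0,0,0],0],[[0,0,-0.055],[0,0,0],0],[[0,0,-0.065],[0,0,0],0],[[0,0,-0.068],[0,0,0],0],[[0,0,-0.071],[0,0,0],0],[[0,0,-0.073],[0,0,0],0],[[0,0,-0.075],[0,0,0],0],[[0,0,-0.077],[0,0,0],0],[[0,0,-0.077],[0,0,0],0],[[0,0,-0.077],[0,0,0],0]]'
```

```text
clock: 9.62
eef_pos: [0.5127, -0.0053, 0.0864]
eef_rot: [[0.71, -0.704, 0.001], [-0.704, -0.71, 0.0], [0.001, -0.001, -1.0]]
wrist_force: [-2.5, -1.0, 4.8]
width: 0.004
```

```bash
python3 -m handwheel '[[[0,0,-0.0015],[0,0,0],0],[[0,0,-0.0025],[0,0,0],0],[[0,0,-0.0025],[0,0,0],0],[[0,0,-0.0025],[0,0,0],0]]'; python3 -m handwheel '[[[0,0,0.015],[0,0,0],0],[[0,0,0.04],[0,0,0],0],[[0,0,0.08],[0,0,0],0],[[0,0,0.11],[0,0,0],0],[[0,0,0.12],[0,0,0],0],[[0,0,0.12],[0,0,0],0],[[0,0,0.12],[0,0,0],0],[[0,0,0.12],[0,0,0],0]]'; python3 chk.py; python3 - <<'E'
from h import *
a=cv2.imread('pics/scene1.png');b=cv2.imread('pics/chk_scene.png')
cv2.imwrite('pics/cmp.png',cv2.resize(np.hstack([a[110:310,200:440],b[110:310,200:440]]),(800,333)))
E
```

```text
clock: 9.95
eef_pos: [0.5129, -0.0053, 0.0859]
eef_rot: [[0.711, -0.704, 0.002], [-0.704, -0.711, 0.0], [0.002, -0.002, -1.0]]
wrist_force: [-10.5, 2.0, 26.5]
width: 0.006
clock: 10.62
eef_pos: [0.5115, -0.0054, 0.202]
eef_rot: [[0.71, -0.704, -0.001], [-0.704, -0.71, 0.0], [-0.001, 0.001, -1.0]]
wrist_force: [-0.5, -1.5, 0.7]
width: 0.005
scene 123 q deg 147.90347
side 132 q deg 148.14566
[ 0.5114259  -0.00550837  0.20169173]
```

View pics/cmp.png

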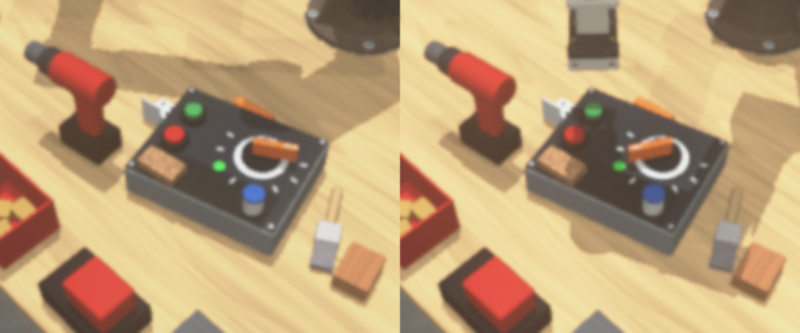

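The force rose to 26 N at z = 0.0859, so the start button hit bottom. It has since sprung back up. In the before and after views all the bystanders are where they were, and the fin points at the green dot.

```bash
python3 -c "
from cell import job
print(job.close_job())"
```

```text
the job is handed in; nothing more can be done
None
```

The selector is clicked in at the green mark and the start button was pressed fully down and let go. I handed the job in at about 10.7 s; the hand-in reports no verdict.

- **Selector:** with the fingers shut, I pushed the fin along an arc from the first click until it snapped ahead of the fingertip into the sixth. The two fixed cameras read it at 147.9° and 148.1°, against a target of 150° ± 6.9°. The 2° difference is within what I would expect from camera error.
- **Start button:** I pressed it only after the selector had clicked in. The force passed the spring's 5 N and reached 26 N with the fingertip stopped at 86 mm, so it hit bottom. I then lifted clear to 0.20 m.
- **Everything else:** the before and after pictures show the bystanders where they were, which I judged by eye rather than measured. I kept off the red button. The wrist force read about zero after the lift, so the robot was touching nothing at the end.

No check failed or disagreed.

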